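Shut the marked purge-gas valve under its sliding cover

TASK

Push the cover of the valve box along its guides, away from the valve bay, until the whole bay is uncovered; slide it only, never lift it off. Then push the handle marked with a round disc a quarter turn, fully shut against its stop. Leave the other handle where it is, and do not disturb the vial, the jar and the carton.

Things in the scene. Friction and masses are not known exactly. Their poses are not given: they have to be found in the camera images.
- box: Grey metal valve box fixed to the bench, 280 (x) x 340 (y) x 75 mm high, yawed up to 0.2 rad either way. Origin: centre of its underside; axes turn with it. Its -y part is the valve bay, its +y part (y -20 to 170) a closed deck at z 65 mm. A rim 10 mm high (top z 75) round the edge guides the cover; 262 mm (x) and 324 mm (y) between rims. Tube stubs stick out 35 mm from both ends at z 24.
- bay (a point): Centre of the valve bay's floor (box 0, -85, z 10 mm). The bay is open-topped, inside 240 mm along box x and 130 mm along box y. In it stand two brass valves, pivots at box (-45, -125) and (50, -125) mm; either may be the marked one. Tubes run along box y under the pivots; only handles and hubs rise above z 39 mm.
- cover: Loose aluminium plate, 256 (box x) x 150 (box y) x 6 mm, about 0.4 kg, lying at z 65 mm between the rims, axes as the box's. Origin: centre of underside. A rib to push on stands across its middle: 90 mm in x, 12 thick in y, 6 to 30 mm above the underside. Slides along box y: origin starts at y -85 to -70 mm, leaves the bay uncovered from y = 55 on, meets the end rim at y = 87.
- handle_marked (a joint): Angle of the marked handle about its upright pivot. 0 = open, pointing along the box's +y; grows as it swings towards the box's -x; 1.571 = shut, at the stop, pointing along the box's -x. Starts 0 to 0.3. Stiff by friction (about 0.12 N m, some 3 N at the disc); stays where it is left.
- marked_pivot (a point): On the marked handle's pivot axis, at its top face (52 mm above the bench). Handle: steel bar 14 mm wide, 62 mm long from the pivot, z 38 to 52 mm above the bench; round hub 22 mm across. The mark: a round steel disc 30 mm across, z 38 to 57 mm, centred 47 mm from the pivot, near the free end.
- marked_tip (a point): Middle of the free end of the marked handle's top face, 62 mm from its pivot.
- plain_pivot (a point): Same point on the other, plain handle: same bar with no disc. It swings the same way and must be left alone.
- plain_tip (a point): Middle of the free end of the plain handle's top face, 62 mm from its pivot.
- vial: Small clear glass vial, 28 mm across, 62 mm high, standing loose on the bench beyond the bay end of the box. Origin: centre of its underside.
- jar: Amber glass jar, 56 mm across, 75 mm high, standing loose on the bench beyond the bay end of the box. Origin: centre of its underside.
- carton: Cardboard carton, 60 x 100 x 45 mm high, loose on the bench beyond the deck end of the box. Origin: centre of its underside.

How it is judged:
On the way, in this order (a step that is already met when the one before it is completed fails the run):
1. the cover is slid clear of the valve bay, still lying on the box (y of cover in the frame of box above 0.05 m and z of cover in the frame of box between 0.059 and 0.071 m and angle between cover's own z axis and vertical below 0.05 rad), for 0.2 s.
2. the marked handle is pushed shut (value of joint handle_marked above 1.45 rad), for 0.2 s.
At the end, for the whole second after the job is handed in: The cover lies flat on the box with the bay uncovered (its origin beyond 50 mm on the box's y), at rest; the marked handle stands at 1.45 rad or more of its 1.571; the plain handle's tip is within 8 mm of where it began; vial, jar and carton stand upright (all of step 1 and value of joint handle_marked above 1.45 rad and distance of plain_tip from where it was at the start of the episode below 0.008 m and linear speed of cover below 0.02 m/s and angle between each of vial, jar, carton's own z axis and vertical below 0.2 rad); the robot touches nothing.
It fails at once if the cover is lifted or tipped off its seat (z of cover in the frame of box above 0.077 m or angle between cover's own z axis and vertical above 0.12 rad).
It fails at once if the plain handle is turned (distance of plain_tip from where it was at the start of the episode above 0.008 m).
It fails at once if the vial is shoved, lifted or knocked over (distance of vial from where it was at the start of the episode above 0.02 m or angle between vial's own z axis and vertical above 0.3 rad).
It fails at once if the jar is shoved, lifted or knocked over (distance of jar from where it was at the start of the episode above 0.02 m or angle between jar's own z axis and vertical above 0.3 rad).
It fails at once if the carton is shoved, lifted or knocked over (distance of carton from where it was at the start of the episode above 0.02 m or angle between carton's own z axis and vertical above 0.3 rad).
It also fails if it takes over 51 s, if anything falls off the work surface, if the arm or the gripper's body presses on something with over 40 N, if the wrist force passes 120 N, or if a joint passes its speed limit or range.

ROBOT

A 7-joint arm with a two-finger parallel gripper is mounted at the origin on the work surface. World frame = base frame: x ahead of the robot, y to its left, z up, the work surface at z = 0. Lengths are in m, angles in rad, forces in N, time in s.
With the tool pointing down it reaches from about 0.4 to 0.925 m from the base axis. Payload 4.1 kg.
Tool frame: the origin (TCP) lies on the centre line of the jaws, within the pads' length; the fingertips stand 8 mm ahead of it and the grasp point (between the pads) lies 11 mm behind it; y points along the fingers, z is the direction in which the jaws open and shut, and the axes are right-handed (so a half turn about y gives the same grasp; the last joint's range is limited). The gripper opens to 85 mm and grips with 20 to 120 N. Pads are 22 mm wide; open, the fingers measure 114 mm over their backs; the gripper's body (76 mm by 85 mm) begins 54 mm behind the grasp point. The pads swing forward as they close: fully open they stand 13 mm farther back than shut.
Start: joints at [1.157, 0.398, 0.045, 1.537, -0.019, 1.207, -0.051], TCP at [0.201, -0.618, 0.239] pointing down, gripper open.
Joint ranges: [-2.82, 2.82], [-0.49, 2.23], [-1.37, 1.46], [0, 2.46], [-1.36, 4.5], [0.23, 2], [-2.94, 2.94]. Speed limits (rad/s): [2.57, 2.57, 3.14, 3.14, 3.14, 3.14, 3.14].

INTERFACE

Orientations are given as a unit quaternion [x, y, z, w].
In Python, from rig import * gives the robot as it stands.
- The arm moves only by the tool apply_moves, never from a script. Its argument "plan" is text: rows parted by semicolons, each of 5 numbers parted by spaces: the shift along the tool's x, y, z as a fraction of full scale, then the turn about the tool's y as a fraction of full scale, then the gripper command: -1 is fully open, 1 is shut, values between are in proportion. A call has 1 to 8 rows; each row shifts and turns the commanded pose from where the row before left it, along the tool's axes as they then stand; what a row does not reach is not made up. Full scale, the value 1, is 10 cm for a shift and 180 degrees for a turn. A row lasts 1/12 s, in which the tool goes at most 41.7 mm and 7.16 degrees, less where a joint would pass 70% of its speed; a pose out of reach is approached as far as the arm can. A call with a number of a shift or a turn outside -1 to 1 is refused whole. A call with a gripper value outside its range is refused whole. The fingers move at their own pace and stop on an object; "grip_force" is the grip in N (left out, the last holds). Time passes only in rows, so rows that do not move let the fingers close. It gives the time, the measured TCP pose, the force and the opening at its end, in the units of the state.
- observe(): the state, without advancing time (a new reading comes with each control period).
- camera(name): name is "side" or "top"; returns a dict with "color" (384x512x3 uint8, red, green, blue), "K" (3x3 intrinsics, pixels), "R" (3x3) and "t" (3): a world point X has camera coordinates R X + t. Camera axes: x right, y down, z forward; pixel columns grow to the right and rows downward; lengths in m; the calibration is good to about 2 mm. A picture is of the moment at which its call begins. There is no depth.
- sign_off(): hands the job in, once; it reports no verdict.
The state is a dict: "time_s": time; "q": joint angles; "joint_vel": joint speeds; "tau": joint torques, N m; "ee_pos": TCP position; "tool_rot": TCP orientation; "wrist_force": force on the tool from outside, world axes, zero at the start; "moment": the same for the moment, N m; "finger_gap": finger opening in m.
Only numpy, scipy, OpenCV 4.12 (cv2) and the standard library are available. Lean on these libraries where they do the work, as an engineer would, in place of code of your own. Each camera call takes 0.05 s, during which the arm holds its last target.

## Working session

There is one attempt and no reset: what is moved stays moved. The work goes in short steps, Python scripts to look and compute and a tool call to move; the robot and the scene stay as the last step left them, time stands still between calls to the robot, and variables do not carry over. Pictures are saved under pics/ and viewed, and the job is handed in when it is done.

Besides the shell and the picture viewer there is one more tool, called after "Emit:" in YAML: its name, and indented under it one key for each argument. apply_moves: Moves the arm, as the interface text tells. Its arguments: {"type":"object","properties":{"plan":{"type":"string"},"grip_force":{"type":"number"}},"required":["plan"]}

```bash
mkdir -p pics
python3 - <<'E'
from rig import *
import cv2
s=observe()
for k in ("time_s","ee_pos","tool_rot","finger_gap","wrist_force"): print(k,s[k])
for n in("side","top"):
    c=camera(n); cv2.imwrite(f"pics/{n}0.png",c["color"][:,:,::-1]); print(n,c["K"],c["R"],c["t"])
E
```

```text
time_s 0.0
ee_pos [ 0.20107879 -0.6174639   0.23827809]
tool_rot [-0.11105871  0.69902329 -0.69769052  0.11072641]
finger_gap 0.08558885664371658
wrist_force [ 0.06064192 -0.3426402   0.05398289]
side [[388.62793921   0.         251.39374233]
 [  0.         388.62793921 187.28498828]
 [  0.           0.           1.        ]] [[ 0.99883729 -0.04419771  0.01925155]
 [-0.01844803 -0.71937003 -0.69438205]
 [ 0.04453909  0.69321953 -0.71934898]] [-0.58364512  0.11594412  0.86561508]
top [[391.69402088   0.         247.84816222]
 [  0.         391.69402088 193.29855869]
 [  0.           0.           1.        ]] [[-1.24729182e-03 -9.99998361e-01  1.31220652e-03]
 [-9.78061115e-01  9.46575559e-04 -2.08316007e-01]
 [ 2.08314423e-01 -1.54324903e-03 -9.78060693e-01]] [0.10915506 0.61626247 0.93169971]
```

View pics/side0.png

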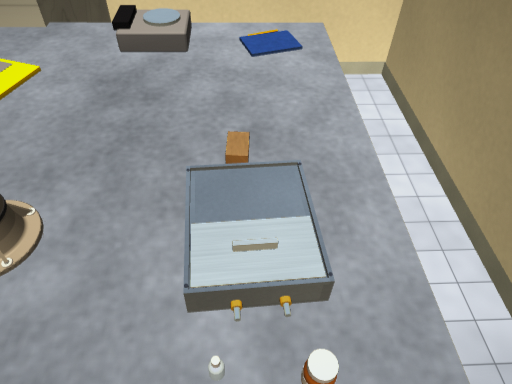

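View pics/top0.png

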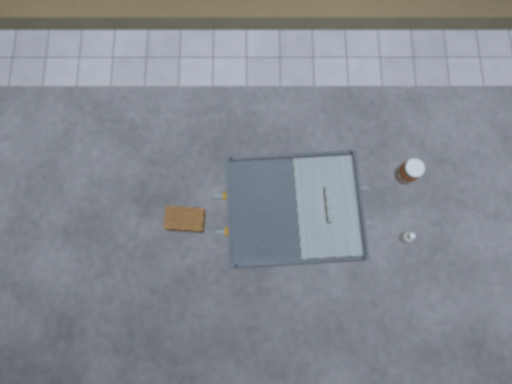

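The top view shows the cover at about (328,205) over the bay, on the image's right, which is world -y. The carton is at (185,219), the jar at (412,170) and the vial at (408,237). I'll zoom in to find the box corners.

```bash
cat > h.py <<'E'
from rig import *
import numpy as np, cv2
from scipy.spatial.transform import Rotation as Ro
def ray(c,u,v,z):
    d=c["R"].T@np.linalg.inv(c["K"])@np.array([u,v,1.]); o=-c["R"].T@c["t"]
    return o+d*(z-o[2])/d[2]
def proj(c,X):
    p=c["K"]@(c["R"]@np.asarray(X)+c["t"]); return p[:2]/p[2]
def crop(c,name,x0,y0,x1,y1,s):
    im=cv2.resize(c["color"][y0:y1,x0:x1,::-1],None,fx=s,fy=s,interpolation=cv2.INTER_CUBIC); cv2.imwrite("pics/"+name,im)
E
python3 - <<'E'
from h import *
c=camera("top"); crop(c,"t1.png",215,140,380,275,4.8 and 4)
c=camera("side"); crop(c,"s1.png",175,150,340,310,3)
E
```

```text
(no output)
```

View pics/t1.png

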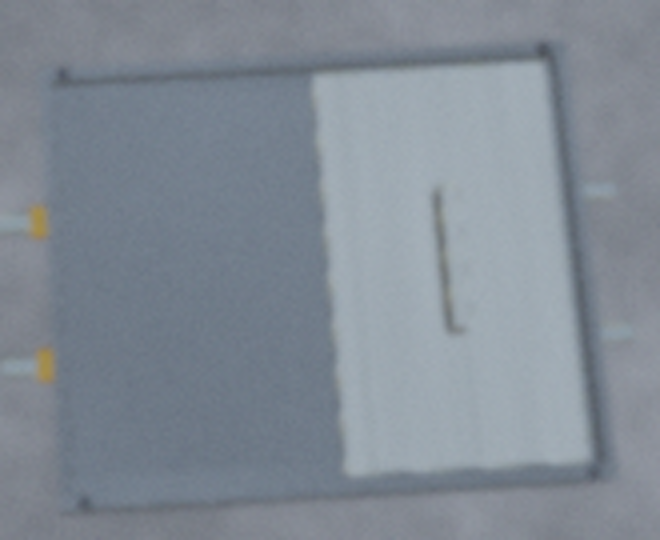

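View pics/s1.png

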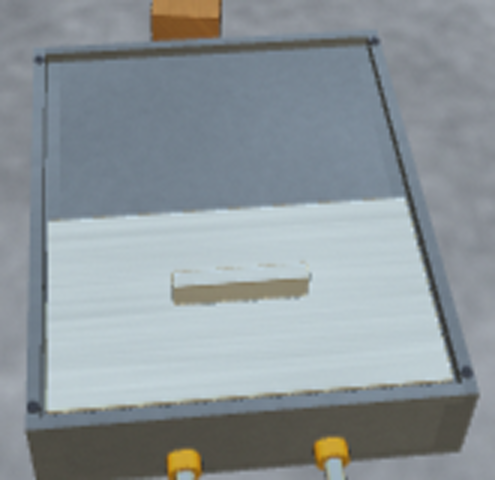

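The side crop shows rim screws at about (34,408), (467,373), (39,60) and (376,41). In the top crop they are at (62,74), (543,49), (595,472) and (84,502). I'll fit the box pose from these in both views.

Run:
```python
from h import *
L=np.array([[-.1355,-.166],[.1355,-.166],[-.1355,.166],[.1355,.166]])
def fit(P):
    Pm=P.mean(0);Lm=L.mean(0);H=(L-Lm).T@(P-Pm)
    a=np.arctan2(H[0,1]-H[1,0],H[0,0]+H[1,1]);R=np.array([[np.cos(a),-np.sin(a)],[np.sin(a),np.cos(a)]])
    print("c",Pm,"yaw",a,"res mm",np.round((P-Pm-L@R.T)*1e3,1).tolist())
    return Pm,a
cs=camera("side");ct=camera("top")
f=lambda px,x0,y0,s:(x0+(px[0]+.5)/s-.5,y0+(px[1]+.5)/s-.5)
P=np.array([ray(cs,*f(p,175,150,3),.075)[:2] for p in [(34,408),(467,373),(39,60),(376,41)]]);a=fit(P)
P=np.array([ray(ct,*f(p,215,140,4),.075)[:2] for p in [(595,472),(543,49),(84,502),(62,74)]]);b=fit(P)
# rib top z .095: front-face top edge ends side crop ; 
for p in [(172,288),(310,280),(175,271),(309,264)]: print("rib top",ray(cs,*f(p,175,150,3),.095))
for p in [(47,220),(404,198)]: print("cover far edge",ray(cs,*f(p,175,150,3),.071))
for n,p,z in [("vial",(216,357),.062),("jar",(322,358),.075)]: print(n,ray(cs,*p,z))
for n,p,z in [("vial",(411,236),.062),("jar",(414,168),.075),("carton1",(165,207),.045),("carton2",(205,231),.045)]: print(n,ray(ct,*p,z))
```

```text
c [ 0.58148747 -0.01082463] yaw 0.057539242509923316 res mm [[-0.5, 11.0], [-1.0, 11.1], [0.3, -11.2], [1.2, -10.8]]
c [ 0.57996469 -0.00901745] yaw 0.05684249668407508 res mm [[-0.2, 10.0], [-1.6, 11.2], [1.1, -10.7], [0.7, -10.6]]
rib top [ 0.54048436 -0.10125012  0.095     ]
rib top [ 0.63010097 -0.09767297  0.095     ]
rib top [ 0.54256787 -0.08784736  0.095     ]
rib top [ 0.63062189 -0.08484024  0.095     ]
cover far edge [ 0.45317796 -0.02353374  0.071     ]
cover far edge [ 0.70766677 -0.0106497   0.071     ]
vial [ 0.51184913 -0.2984497   0.062     ]
jar [ 0.68303622 -0.31121021  0.075     ]
vial [ 0.5076621  -0.29845998  0.062     ]
jar [ 0.67987259 -0.31597802  0.075     ]
carton1 [0.58472652 0.32190078 0.045     ]
carton2 [0.52267148 0.2175422  0.045     ]
```

The screws turn out to sit at y ±155 mm: the residuals are uniform at about 11 mm in both views. The two views agree on box centre (0.581, -0.010) and yaw 0.057. The rib's front top edge is at y≈-0.0995 and its centre is near (0.586, -0.093). Next I'll get the tool axes and the move conversion.

```bash
cat >> h.py <<'E'
BC=np.array([.581,-.010]);YAW=.057
def b2w(x,y):
    c,s=np.cos(YAW),np.sin(YAW); return BC+np.array([c*x-s*y,s*x+c*y])
def w2b(p):
    c,s=np.cos(YAW),np.sin(YAW); d=np.asarray(p)[:2]-BC; return np.array([c*d[0]+s*d[1],-s*d[0]+c*d[1]])
def to(target,p=None):
    s=observe();R=Ro.from_quat(s["tool_rot"]).as_matrix()
    d=R.T@(np.array(target)-s["ee_pos"]); print("pos",np.round(s["ee_pos"],4),"box",np.round(w2b(s["ee_pos"]),4),"shift units",np.round(d*10,3),"zaxis ang",round(np.arctan2(R[1,2],R[0,2]),4),"F",np.round(s["wrist_force"],2),"t",s["time_s"],"gap",round(s["finger_gap"],4))
    return R
E
python3 - <<'E'
from h import *
print(w2b([.586,-.093]), b2w(.005,-.125))
print(np.round(to([.585,-.135,.2]),3))
E
```

```text
[ 0.00026344 -0.08315005] [ 0.59311302 -0.13451215]
pos [ 0.2012 -0.6179  0.239 ] box [-0.4138 -0.5852] shift units [-5.145  0.391 -3.402] zaxis ang -1.2559 F [-0.37 -0.26  0.11] t 0.3 gap 0.085
[[-0.951 -0.     0.31 ]
 [-0.31   0.001 -0.951]
 [ 0.    -1.    -0.001]]
```

Emit:
apply_moves:
  plan: "0 0 0 0.0274 1; 0 0 0 0.0274 1; 0 0 0 0.0274 1; 0 0 0 0 1; 0 0 0 0 1; 0 0 0 0 1"
  grip_force: 40

```text
time_s: 0.8
ee_pos: [0.2014, -0.618, 0.2393]
tool_rot: [0.021, -0.707, 0.707, -0.021]
wrist_force: [0.0, -0.8, -0.9]
finger_gap: 0.0123
```

Run:
```python
from h import *
to([.588,-.150,.2])
```

```text
pos [ 0.2014 -0.618   0.2393] box [-0.4136 -0.5854] shift units [-4.134  0.393 -4.446] zaxis ang -1.5122 F [ 0.   -0.82 -0.93] t 0.8 gap 0.0123
```

Emit:
apply_moves:
  plan: "-0.25 0 -0.27 0 1; -0.25 0 -0.27 0 1; -0.25 0 -0.27 0 1; -0.25 0 -0.27 0 1; -0.25 0 -0.27 0 1; -0.25 0 -0.27 0 1; -0.25 0 -0.27 0 1; -0.25 0 -0.27 0 1"

```text
time_s: 1.47
ee_pos: [0.3896, -0.3896, 0.2396]
tool_rot: [0.02, -0.707, 0.707, -0.021]
wrist_force: [1.4, 0.1, -1.0]
finger_gap: 0.0004
```

Emit:
apply_moves:
  plan: "-0.25 0 -0.27 0 1; -0.25 0 -0.27 0 1; -0.25 0 -0.27 0 1; -0.25 0 -0.27 0 1; -0.25 0 -0.27 0 1; -0.25 0 -0.27 0 1; -0.25 0 -0.27 0 1; 0 0 0 0 1"

```text
time_s: 2.13
ee_pos: [0.5579, -0.183, 0.2396]
tool_rot: [-0.023, 0.709, -0.705, 0.027]
wrist_force: [0.4, 2.4, -0.1]
finger_gap: -0.0003
```

Run:
```python
from h import *
p=b2w(0,-.083-.006-.04)
to([*p,.089])
```

```text
pos [ 0.5579 -0.183   0.2396] box [-0.0329 -0.1714] shift units [-0.327  1.51  -0.412] zaxis ang -1.5003 F [ 0.4   2.39 -0.12] t 2.1333 gap -0.0003
```

Emit:
apply_moves:
  plan: "-0.16 0 -0.2 0.0044 1; -0.16 0 -0.2 0 1; 0 0.3 0 0 1; 0 0.3 0 0 1; 0 0.3 0 0 1; 0 0.2 0 0 1; 0 0 0 0 1"

```text
time_s: 2.72
ee_pos: [0.579, -0.1505, 0.1245]
tool_rot: [-0.019, 0.708, -0.706, 0.012]
wrist_force: [-0.7, 0.3, -0.5]
finger_gap: 0.0
```

Run:
```python
from h import *
p=b2w(0,-.083-.006-.04)
to([*p,.089])
c=camera("side"); crop(c,"s2.png",150,100,350,380,2)
```

```text
pos [ 0.579  -0.1505  0.1245] box [-0.01   -0.1402] shift units [-0.102  0.354 -0.112] zaxis ang -1.5268 F [-0.67  0.34 -0.52] t 2.7167 gap 0.0
```

View pics/s2.png

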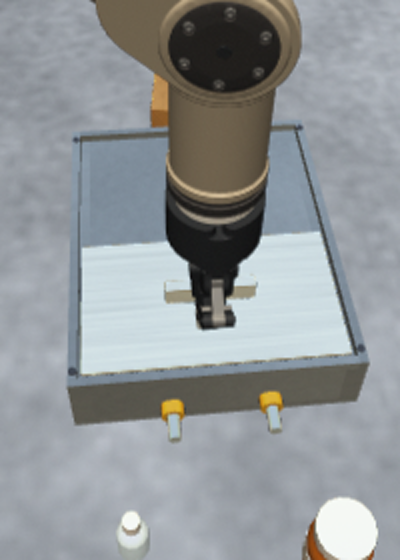

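The closed fingers are in front (-y) of the rib, near its centre, at about (215,315) in the crop. I'll lower them next.

Emit:
apply_moves:
  plan: "-0.1 0.05 -0.08 0 1; 0 0.1 0 -0.005 1; 0 0.1 0 0 1; 0 0.1 0 0 1; 0 0 0 0 1"

```text
time_s: 3.18
ee_pos: [0.5907, -0.1424, 0.092]
tool_rot: [-0.022, 0.707, -0.707, 0.019]
wrist_force: [-0.1, -0.4, -1.1]
finger_gap: 0.0001
```

Run:
```python
from h import *
to([*b2w(0,.07-.006-.015),.089])
```

```text
pos [ 0.5907 -0.1424  0.092 ] box [ 0.0022 -0.1328] shift units [ 0.018  0.032 -1.818] zaxis ang -1.5121 F [-0.14 -0.42 -1.08] t 3.1833 gap 0.0001
```

Emit:
apply_moves:
  plan: "0 0.03 -0.06 0 1; 0 0 -0.06 0 1; 0 0 -0.06 0 1; 0 0 -0.06 0 1; 0 0 -0.06 0 1; 0 0 -0.06 0 1; 0 0 -0.06 0 1; 0 0 -0.06 0 1"

```text
time_s: 3.85
ee_pos: [0.5898, -0.0953, 0.0917]
tool_rot: [0.02, -0.706, 0.707, -0.021]
wrist_force: [0.2, -2.7, 0.8]
finger_gap: 0.0
```

Run:
```python
from h import *
to([*b2w(0,.07-.006-.015),.089])
c=camera("side"); crop(c,"s3.png",150,100,350,380,2)
```

```text
pos [ 0.5898 -0.0953  0.0917] box [ 0.0039 -0.0856] shift units [ 0.038  0.025 -1.346] zaxis ang -1.5129 F [ 0.18 -2.67  0.79] t 3.85 gap 0.0
```

View pics/s3.png

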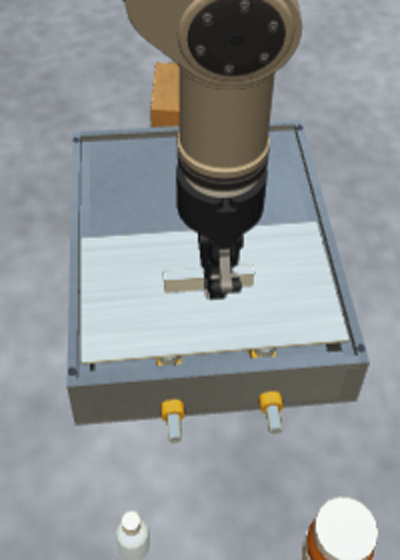

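The cover is sliding flat with about 3 N, and the near edge of the bay is starting to show at crop (160–270,358).

Emit:
apply_moves:
  plan: "0 0 -0.1 0 1; 0.01 0 -0.1 0 1; 0.01 0 -0.1 0 1; 0.01 0 -0.1 0 1; 0 0 -0.1 0 1; 0 0 -0.1 0 1; 0 0 -0.1 0 1; 0 0 -0.1 0 1"

```text
time_s: 4.57
ee_pos: [0.5838, -0.0155, 0.092]
tool_rot: [0.019, -0.706, 0.708, -0.022]
wrist_force: [4.5, -5.8, -0.4]
finger_gap: -0.0002
```

Emit:
apply_moves:
  plan: "0 0 -0.1 0 1; 0 0 -0.1 0 1; 0 0 -0.1 0 1; 0 0 -0.1 0 1; 0 0 -0.05 0 1; 0 0 0 0 1"

```text
time_s: 5.07
ee_pos: [0.5808, 0.0313, 0.092]
tool_rot: [0.02, -0.707, 0.707, -0.023]
wrist_force: [1.9, -3.0, 1.5]
finger_gap: 0.0003
```

Run:
```python
from h import *
to([*b2w(0,.07-.006-.015),.089])
c=camera("side"); crop(c,"s4.png",175,100,345,320,2.6)
```

```text
pos [0.5808 0.0313 0.092 ] box [0.0022 0.0412] shift units [ 0.022  0.03  -0.078] zaxis ang -1.5106 F [ 1.86 -3.04  1.53] t 5.0667 gap 0.0003
```

View pics/s4.png

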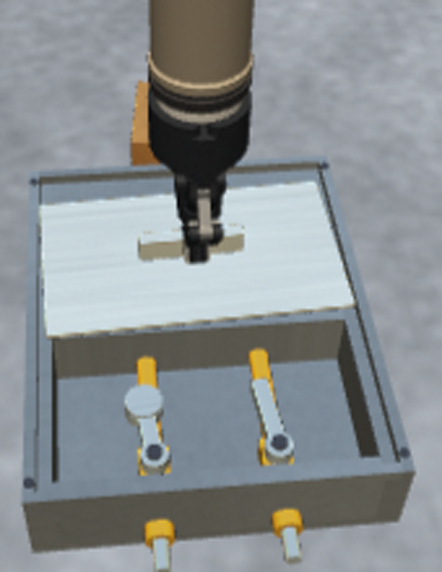

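The bay is open. The left valve, at box x = -45, carries the disc: disc centre at crop (143,403), hub at (155,455). The plain hub is at (279,443) and the plain tip near (260,383). Measuring now.

Run:
```python
from h import *
cs=camera("side")
f=lambda p:(175+(p[0]+.5)/2.6-.5,100+(p[1]+.5)/2.6-.5)
for n,p,z in [("edge",(47,336),.065),("edge",(354,304),.065),("disc",(143,402),.057),("mpiv",(154,454),.052),("ppiv",(279,442),.052),("ptip",(260,381),.052)]:
    X=ray(cs,*f(p),z); print(n,np.round(X,4),"box",np.round(w2b(X),4))
```

```text
edge [ 0.4584 -0.0347  0.065 ] box [-0.1238 -0.0177]
edge [ 0.7121 -0.0085  0.065 ] box [ 0.1309 -0.0059]
disc [ 0.5353 -0.0952  0.057 ] box [-0.0505 -0.0824]
mpiv [ 0.5432 -0.1384  0.052 ] box [-0.0451 -0.126 ]
ppiv [ 0.6379 -0.1311  0.052 ] box [ 0.0499 -0.1241]
ptip [ 0.6283 -0.0747  0.052 ] box [ 0.0435 -0.0673]
```

Pivots match the given ones within 1 mm. The cover origin is at y≈0.063 with a slight yaw. I'll push a little farther and then back off.

Emit:
apply_moves:
  plan: "0 0 -0.06 0 1; 0 0 -0.05 0 1; 0 0 0 0 1; 0 0 0 0 1; 0 0 0.1 0 1; 0 0 0.1 0 1; 0 -0.1 0.1 0 1; 0 -0.1 0 0 1"

```text
time_s: 5.83
ee_pos: [0.579, 0.0077, 0.1108]
tool_rot: [0.021, -0.706, 0.707, -0.018]
wrist_force: [-0.4, 0.1, -0.8]
finger_gap: 0.0
```

Run:
```python
from h import *
to([*b2w(-.008,-.078),.12])
c=camera("side"); crop(c,"s5.png",175,100,345,320,2.6)
```

```text
pos [0.579  0.0077 0.1108] box [-0.0009  0.0178] shift units [ 0.069 -0.09   0.959] zaxis ang -1.516 F [-0.44  0.07 -0.79] t 5.8333 gap 0.0
```

View pics/s5.png

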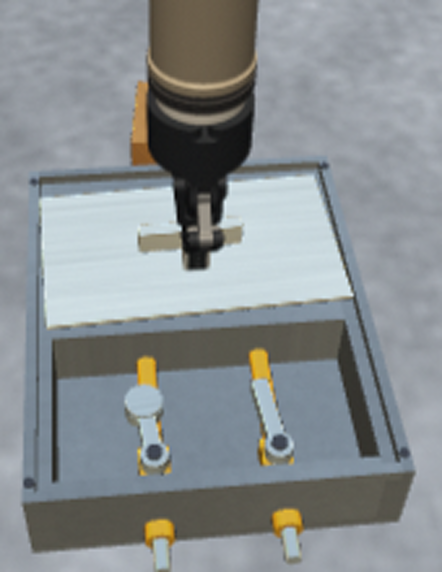

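The cover edge moved about 8 mm more, so its origin is at y≈0.071. Now I'll work out the handle path, with the finger turning along with the handle.

Run:
```python
from h import *
print(np.round(observe()["q"],2))
piv=np.array([-.045,-.1255])
for th in [.13,.3,.6,.9,1.2,1.4,1.57]:
    u=np.array([-np.sin(th),np.cos(th)]); e=np.array([np.cos(th),np.sin(th)])
    b=piv+.047*u+.026*e; print(th,np.round(b,4),np.round(b2w(*b),4))
to([*b2w(.004,-.080),.12])
```

```text
[ 0.11  0.41 -0.25  1.83  0.12  0.92 -1.71]
0.13 [-0.0253 -0.0755] [ 0.56   -0.0868]
0.3 [-0.0341 -0.0729] [ 0.5512 -0.0847]
0.6 [-0.0501 -0.072 ] [ 0.5351 -0.0848]
0.9 [-0.0657 -0.0759] [ 0.5198 -0.0895]
1.2 [-0.0794 -0.0842] [ 0.5065 -0.0986]
1.4 [-0.0869 -0.0919] [ 0.4995 -0.1067]
1.57 [-0.092  -0.0995] [ 0.4948 -0.1145]
pos [0.5812 0.0093 0.1138] box [0.0013 0.0193] shift units [-0.028 -0.062  0.993] zaxis ang -1.5155 F [0.5  1.02 1.35] t 5.8833 gap -0.0002
```

Emit:
apply_moves:
  plan: "-0.01 -0.06 0.2 0 1; -0.01 0 0.25 0 1; -0.01 0 0.25 0 1; 0 0 0.25 0 1; 0 0 0.04 0 1; 0 0 0 0 1; 0 0 0 0 1"

```text
time_s: 6.47
ee_pos: [0.5893, -0.0865, 0.1177]
tool_rot: [-0.021, 0.707, -0.706, 0.021]
wrist_force: [0.4, -0.2, -0.9]
finger_gap: 0.0001
```

Run:
```python
from h import *
to([*b2w(.004,-.077),.051])
```

```text
pos [ 0.5893 -0.0865  0.1177] box [ 0.0039 -0.0768] shift units [-0.     0.667  0.003] zaxis ang -1.5121 F [ 0.38 -0.17 -0.85] t 6.4667 gap 0.0001
```

Emit:
apply_moves:
  plan: "0 0.15 0 0 1; 0 0.15 0 0 1; 0 0.15 0 0 1; 0 0 0 0 1"

```text
time_s: 6.8
ee_pos: [0.5869, -0.0846, 0.0697]
tool_rot: [-0.024, 0.708, -0.706, 0.02]
wrist_force: [-0.9, 0.5, 0.5]
finger_gap: 0.0002
```

Run:
```python
from h import *
to([*b2w(.004,-.077),.051])
c=camera("side"); crop(c,"s6.png",175,100,345,320,2.6)
```

```text
pos [ 0.5869 -0.0846  0.0697] box [ 0.0017 -0.0748] shift units [-0.024  0.187  0.022] zaxis ang -1.5089 F [-0.89  0.52  0.5 ] t 6.8 gap 0.0002
```

View pics/s6.png

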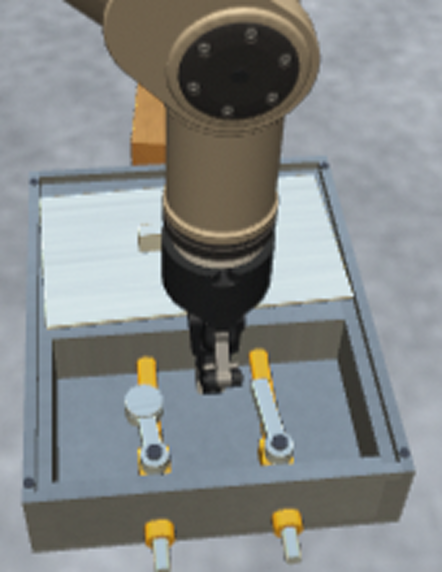

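The fingertips, at about (210,385), sit between the disc's right edge (163) and the plain bar (252). I'll shift slightly toward the disc and descend.

Emit:
apply_moves:
  plan: "0.06 0.06 0 0 1; 0 0.06 0 0 1; 0 0.06 0 0 1; 0 0 0 0 1; 0 0 0 0 1"

```text
time_s: 7.27
ee_pos: [0.5831, -0.0879, 0.0542]
tool_rot: [-0.021, 0.707, -0.707, 0.021]
wrist_force: [0.7, 0.1, 0.1]
finger_gap: 0.0001
```

Run:
```python
from h import *
to([*b2w(-.0253,-.0755),.051])
```

```text
pos [ 0.5831 -0.0879  0.0542] box [-0.0024 -0.0779] shift units [ 0.229  0.032 -0.024] zaxis ang -1.5123 F [0.73 0.09 0.09] t 7.2667 gap 0.0001
```

Emit:
apply_moves:
  plan: "0.1 0.03 -0.01 -0.02 1; 0.1 0 -0.01 -0.02 1; 0 0 0 0 1; 0 0 0 0 1"

```text
time_s: 7.6
ee_pos: [0.5635, -0.088, 0.0517]
tool_rot: [0.064, -0.704, 0.704, -0.065]
wrist_force: [0.9, -0.3, 0.1]
finger_gap: 0.0
```

Emit:
apply_moves:
  plan: "0.047 0 -0.026 -0.032 1; 0.047 0 -0.026 -0.032 1; 0.047 0 -0.026 -0.032 1; 0.047 0 -0.026 -0.032 1; 0 0 0 0 1"

```text
time_s: 8.02
ee_pos: [0.5435, -0.0838, 0.052]
tool_rot: [0.203, -0.677, 0.677, -0.206]
wrist_force: [0.3, 0.9, 1.3]
finger_gap: -0.0002
```

Run:
```python
from h import *
to([*b2w(-.0501,-.072),.051])
c=camera("side"); crop(c,"s7.png",175,100,345,320,2.6)
```

```text
pos [ 0.5435 -0.0838  0.052 ] box [-0.0417 -0.0716] shift units [ 0.075  0.01  -0.039] zaxis ang -0.984 F [0.34 0.92 1.34] t 8.0167 gap -0.0002
```

View pics/s7.png

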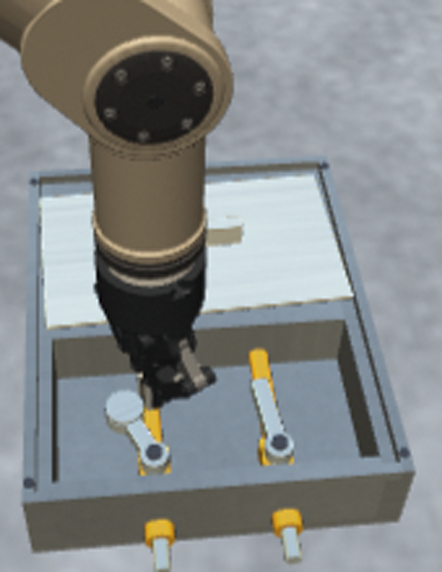

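The handle is turning, with the disc now at (125,410). The plain bar hasn't moved. Continuing.

Emit:
apply_moves:
  plan: "0.055 0 -0.026 -0.032 1; 0.055 0 -0.026 -0.032 1; 0.05 0 -0.026 -0.032 1; 0.05 0 -0.026 -0.032 1; 0.047 0 -0.026 -0.032 1; 0.047 0 -0.026 -0.032 1; 0 0 0 0 1"

```text
time_s: 8.65
ee_pos: [0.5107, -0.0956, 0.0516]
tool_rot: [-0.395, 0.586, -0.586, 0.396]
wrist_force: [0.6, 1.4, 0.9]
finger_gap: 0.0001
```

Run:
```python
from h import *
to([*b2w(-.092,-.0995),.051])
c=camera("side"); crop(c,"s8.png",175,100,345,320,2.6)
```

```text
pos [ 0.5107 -0.0956  0.0516] box [-0.0751 -0.0815] shift units [ 0.235  0.006 -0.076] zaxis ang -0.3831 F [0.62 1.43 0.94] t 8.65 gap 0.0001
```

View pics/s8.png

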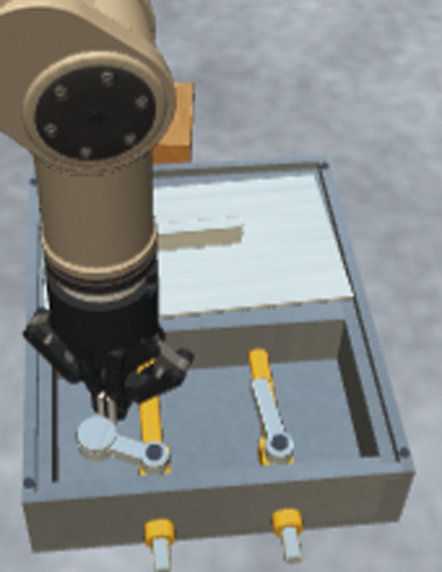

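The handle is at roughly 1.2 rad and forces are low. I'll keep going in small steps and watch the force.

Emit:
apply_moves:
  plan: "0.05 0 -0.02 -0.02 1; 0.05 0 -0.02 -0.02 1; 0.05 0 -0.02 -0.02 1; 0 0 0 0 1"

```text
time_s: 9.03
ee_pos: [0.5005, -0.1087, 0.0514]
tool_rot: [0.448, -0.546, 0.547, -0.449]
wrist_force: [0.1, 0.5, 0.7]
finger_gap: 0.0004
```

Run:
```python
from h import *
to([*b2w(-.092,-.0995),.051])
c=camera("side"); crop(c,"s9.png",175,100,345,320,2.6)
```

```text
pos [ 0.5005 -0.1087  0.0514] box [-0.086 -0.094] shift units [ 0.069  0.004 -0.044] zaxis ang -0.1965 F [0.1  0.55 0.71] t 9.0333 gap 0.0004
```

View pics/s9.png

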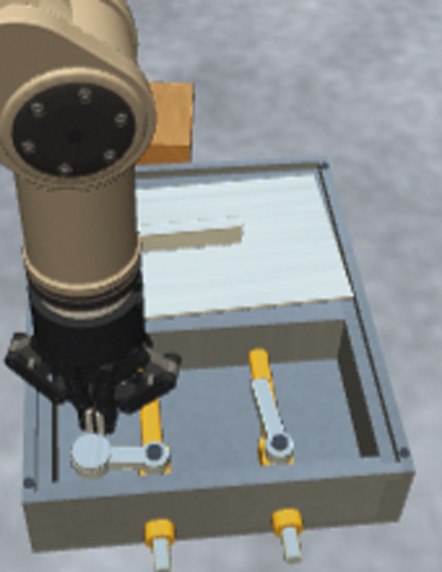

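The handle is nearly shut, with the disc at (92,453). A little more until it meets the stop.

Emit:
apply_moves:
  plan: "0.04 0 -0.01 -0.01 1; 0.04 0 0 0 1; 0 0 0 0 1; 0 0 0 0 1"

```text
time_s: 9.42
ee_pos: [0.4983, -0.1141, 0.0514]
tool_rot: [-0.457, 0.54, -0.539, 0.458]
wrist_force: [1.0, 5.6, 1.3]
finger_gap: 0.0004
```

Run:
```python
from h import *
to([*b2w(-.092,-.0995),.051])
```

```text
pos [ 0.4983 -0.1141  0.0514] box [-0.0884 -0.0992] shift units [ 0.01   0.004 -0.034] zaxis ang -0.1642 F [0.97 5.59 1.34] t 9.4167 gap 0.0004
```

Emit:
apply_moves:
  plan: "0.04 0 0 0 1; 0.03 0 0 0 1; 0 0 0 0 1; 0 0 0 0 1"

```text
time_s: 9.75
ee_pos: [0.4982, -0.1146, 0.0515]
tool_rot: [-0.455, 0.541, -0.536, 0.461]
wrist_force: [1.7, 17.1, 1.4]
finger_gap: -0.0003
```

Run:
```python
from h import *
to([*b2w(-.092,-.0995),.051])
```

```text
pos [ 0.4982 -0.1146  0.0515] box [-0.0886 -0.0998] shift units [ 0.005  0.004 -0.034] zaxis ang -0.1607 F [ 1.67 17.13  1.44] t 9.75 gap -0.0003
```

The force rose to 17 N with almost no further motion, so the handle is on its stop. I'll back off in -tool x, then rise.

Emit:
apply_moves:
  plan: "-0.1 0 0 0 1; -0.15 0 0 0 1; 0 -0.2 0 0 1; 0 -0.3 0 0 1; 0 -0.3 0 0 1; 0 -0.3 0 0 1; 0 -0.3 0 0 1; 0 0 0 0 1"

```text
time_s: 10.42
ee_pos: [0.5042, -0.0995, 0.1971]
tool_rot: [0.455, -0.536, 0.543, -0.459]
wrist_force: [1.9, -0.1, -0.2]
finger_gap: 0.0001
```

Emit:
apply_moves:
  plan: "-0.2 0 0 0 1; -0.2 0 0 0 1; -0.2 0 0 0 1; -0.2 0 0 0 1; -0.2 0 0 0 1; 0 0 0 0 1; 0 0 0 0 1"

```text
time_s: 11.0
ee_pos: [0.5163, 0.0008, 0.1909]
tool_rot: [0.459, -0.539, 0.539, -0.458]
wrist_force: [0.3, -0.1, -0.5]
finger_gap: -0.0
```

Run:
```python
from h import *
to([*b2w(-.092,-.0995),.051])
c=camera("side"); crop(c,"s10.png",150,100,350,384,2)
```

```text
pos [0.5163 0.0008 0.1909] box [-0.064   0.0144] shift units [ 1.171  1.4   -0.026] zaxis ang -0.1613 F [ 0.33 -0.1  -0.51] t 11.0 gap -0.0
```

View pics/s10.png

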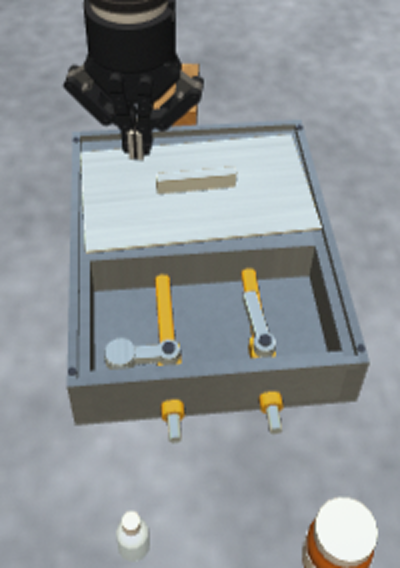

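Run:
```python
from h import *
cs=camera("side")
f=lambda p:(150+(p[0]+.5)/2-.5,100+(p[1]+.5)/2-.5)
q={}
for n,p,z in [("edgeL",(85,252),.065),("edgeR",(322,231),.065),("disc",(120,351),.057),("mpiv",(170,348),.052),("ptip",(249,293),.052),("ppiv",(264,342),.052)]:
    X=ray(cs,*f(p),z); q[n]=w2b(X); print(n,np.round(w2b(X),4))
d=q["disc"]-q["mpiv"]; print("angle",np.arctan2(-d[0],d[1]))
```

```text
edgeL [-0.1249 -0.0091]
edgeR [ 0.1315 -0.0021]
disc [-0.0917 -0.127 ]
mpiv [-0.0434 -0.125 ]
ptip [ 0.0426 -0.0673]
ppiv [ 0.049  -0.1265]
angle 1.6132865156052814
```

Run:
```python
from rig import *
print(sign_off())
```

```text
the job is handed in; nothing more can be done
None
```

I slid the cover clear of the valve bay and pushed the marked handle shut against its stop, then handed the job in at about 11 s of the 51 s allowed. `sign_off()` gives no verdict, so these are my own last checks:

- **Cover:** I pushed it by its rib with closed fingers, using about 3–7 N. Its origin ended at box y ≈ 0.069 m, lying flat but slightly yawed between the rims. The bay is fully uncovered.
- **Marked handle:** This was the one at box x = -45 mm. The wrist force rose to 17 N with almost no further motion, which I took as the stop. The image gives about 1.61 rad against the 1.571 stop, and I put the difference down to pixel error.
- **Plain handle:** Its tip measured (42.6, -67.3) mm in the box frame, against (43.5, -67.3) mm before, so it did not move beyond pixel error.
- **Loose things:** The vial and jar stand in the same image positions as before. The carton is partly hidden behind the gripper in the last picture; I saw no sign that it had moved and the fingers never came near it, but I did not measure it again.
- **Robot:** It was clear of everything at hand-in, with wrist force below 1 N.

The first box fit assumed the wrong positions for the rim screws, leaving a uniform 11 mm residual in both views. The centre and yaw were not affected, and the valve pivots later matched their given positions within about 1 mm.

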